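Hold the brioche over the egg wash with tongs

ROBOT

A 7-joint arm with a two-finger parallel gripper is mounted at the origin on a cart in front of the work surface, level with it; the furniture and walls round the work are solid. World frame = base frame: x ahead of the robot, y to its left, z up, the work surface at z = 0. Lengths are in m, angles in rad, forces in N, time in s.
With the tool pointing down it reaches from about 0.425 to 1.025 m from the base axis. Payload 9.4 kg.
Tool frame: the origin (TCP) lies on the front face of the gripper's body, between the roots of the fingers; the fingertips stand 84 mm ahead of it and the grasp point (between the pads) lies 65 mm ahead of it (bot.tip_reach is the distance from the TCP to the fingertips, in m); z points along the fingers, y is the direction in which the jaws open and shut (so a half turn about z gives the same grasp; the last joint's range is limited). The gripper opens to 93 mm and grips with 3 to 60 N. Pads are 15 mm wide; open, the fingers measure 128 mm over their backs; the gripper's body (75 mm by 188 mm) begins 65 mm behind the grasp point.
Start: joints at [1.045, 0.599, -0.003, 1.599, 0.002, 0.943, -0.08], TCP at [0.315, -0.653, 0.303] pointing down, gripper open.
Joint ranges: [-2.57, 2.57], [-0.35, 1.97], [-1.29, 1.29], [0.11, 2.56], [-1.05, 4.19], [0.11, 1.86], [-2.63, 2.63]. Speed limits (rad/s): [2.22, 2.22, 3.01, 3.01, 3.14, 3.14, 3.14].

INTERFACE

Orientations are given as a unit quaternion [w, x, y, z].
In Python, from plant import status, optics, job, nets, bot gives the robot as it stands.
- The arm moves only by the tool jog_arm, never from a script. Its argument "plan" is text: rows parted by semicolons, each of 6 numbers parted by spaces: the shift along the tool's x, y, z scaled (see below), then the turn, a rotation vector about the tool's x, y, z scaled (see below). A call has exactly 8 rows; each row shifts and turns the pose as measured when the row begins, along the tool's axes as they then stand; what a row does not reach is not made up. The controller multiplies each number of a shift by 100 mm and each number of a turn by pi rad. A row lasts 1/12 s, in which the tool goes at most 41.7 mm and 7.16 degrees, less where a joint would pass 70% of its speed; a pose out of reach is approached as far as the arm can. A call with a number of a shift or a turn outside -1 to 1 is refused whole. A call with a gripper value outside its range is refused whole. "jaw" is the opening, from 0 (shut) to 1 (fully open), set as the call begins (left out, the last holds). The fingers move at their own pace and stop on an object; the grip force is fixed at half the most. Time passes only in rows, so rows that do not move let the fingers close, or fill a call up. It gives the time, the measured TCP pose, the force and the opening at its end, in the units of the state.
- status.observe(): the state, without advancing time (a new reading comes with each control period).
- optics.camera(name): name is "scene" or "top" or "wrist"; returns a dict with "frame" (420x560x3 uint8, blue, green, red), "range_z" (420x560 float32, m along the optical axis (not along the pixel's ray), 0 where there is no reading), "camera_matrix" (3x3 intrinsics, pixels), "T" (4x4, takes a point from camera to world coordinates); the wrist camera has in their place "hand_eye" (4x4, takes a point from camera to tool coordinates, whose origin is the TCP and whose axes are the flange's). Camera axes: x right, y down, z forward; pixel columns grow to the right and rows downward; lengths in m; the calibration is good to about 2 mm. A picture is of the moment at which its call begins: read the wrist's pose just before it.
- job.close_job(): hands the job in, once; it reports no verdict.
Trained networks look in the newest picture that a camera, given by its name, has taken for a name from the list of things; names that differ only in an ending like _2 or _b are one class to them, and where a whole thing is asked for, a point or a joint stands for the part that bears it (a point fixed in the world has none). Each returns a list of dicts, best first, with "p" (0 to 1); they miss things now and then, are a little off and sometimes report something else, mostly with a low value. They report only what shows in the picture. A call takes as long as a camera call. They do not tell look-alikes from the thing itself.
- nets.search_frame(camera, name): "rect" ([centre column, centre row, width, height] in pixels, round what is visible of it).
- nets.silhouettes(camera, name): "pixels" (420x560 bool, what is visible of it) and "rect" ([centre column, centre row, width, height] in pixels, round what is visible of it).
- nets.mark_of(camera, name): "uv" ([column, row] in pixels: a listed point, or the origin of a listed thing).
The state is a dict: "clock": time; "joint_positions": joint angles; "dq": joint speeds; "joint_torque": joint torques, N m; "eef_pos": TCP position; "orientation": TCP orientation; "force": force on the tool from outside, world axes, zero at the start; "wrist_torque": the same for the moment, N m; "width": opening from 0.0 (shut) to 1.0 (fully open).
Only numpy, scipy, OpenCV 4.12 (cv2) and the standard library are available. Lean on these libraries where they do the work, as an engineer would, in place of code of your own. Each camera call takes 0.05 s, during which the arm holds its last target.

TASK

Pick up the kitchen tongs, close their jaws on the small round brioche with the knob on top, and carry it off the board with the tongs until it is over the middle of the small bowl of beaten yolk, well clear above the rim. Only the tongs may touch the brioche, never the gripper itself, and the other two bakes and the bowl stay where they are. Finish while still holding: tongs in the gripper, jaws squeezed on the brioche, brioche still up over the bowl.

Things in the scene. Friction and masses are not known exactly. Their poses are not given: they have to be found in the camera images.
- tongs: Steel tongs, black sleeves and jaws, 250 mm long, 145 g, on their side: the arms swing horizontally, a spring holds them open. Origin: underside, below tongs_grip, 105 mm from the pivot; x along the open tongs' middle line to the jaws (tips at 118 mm), y to the left arm (this body; right arm hinged), z up. Squeezed evenly, this body turns by half the joint value against the middle line.
- tongs_grip (a point): Hold here: middle line, 105 mm from the pivot, half-way up (15 mm), between the sleeves (axes as the tongs; near their centre of mass). Sleeves: flat outsides, 64 long, 30 high, 48 over both when open, 30 closed on the brioche. Squeezing takes 8 N open, 12 N closed on it; any further grip presses the brioche (half of it). Squeezed to about 41, they lift with open jaws.
- jaw_left (a point): Middle of the left jaw's inner face, half-way up. Jaws are 26 mm high, 46 long (ends bent in 4 mm), up to 8 thick. The two jaw points are about 76 mm apart when open, 42 mm on the brioche; the thing to grip belongs half-way between them, 95 mm beyond the grip point.
- jaw_right (a point): The same point of the right jaw (on the swinging arm).
- tongs_arm (a joint): Closing angle of the tongs: 0 = fully open (at rest, by the spring), about 0.17 rad with the jaws on the brioche, 0.36 rad = limit. Grows as the tongs close.
- board: Low wooden serving board, 130 (x) by 320 (y) by 12 mm high, fixed. Origin at the centre of its underside. Three bakes of the same golden crust stand on it about 105 mm apart in a row along y, in any order.
- brioche_center (a point): Centre of the brioche, 20 mm above its underside: a round bun with straight sides, 42 mm across, with a small ball-shaped knob on top, 44 mm high in all, 35 to 70 g. Its sides are upright from 11 to 23 mm above its underside.
- brioche: The same brioche; origin at the centre of its underside, z up.
- finger_roll: Oblong roll, 84 by 33 mm, 34 mm high, on the same board, to be left alone. Origin at the centre of its underside.
- shortbread: Flat round biscuit, 58 mm across, 15 mm high, on the same board, to be left alone. Origin at the centre of its underside.
- yolk_bowl: Small glass bowl with beaten yolk, 116 mm across, rim 44 mm above the worktop on which it stands. Origin at the centre of its underside. It is loose.
There are look-alikes about, which are no part of the job. What is shaped like the brioche but blue is not meant.

How it is judged:
By the outcome, as a careful person would: the job done as asked, in the order asked, and still so for the second after the job is handed in, while the arm keeps its last pose, push and grip.
It also fails if it takes over 38 s, if anything falls off the work surface, if the arm or the gripper's body presses on something with over 40 N, if the wrist force passes 120 N, or if a joint passes its speed limit or range.

## Working session

There is one attempt and no reset: what is moved stays moved. The work goes in short steps, Python scripts to look and compute and a tool call to move; the robot and the scene stay as the last step left them, time stands still between calls to the robot, and variables do not carry over. Pictures are saved under pics/ and viewed, and the job is handed in when it is done.

Besides the shell and the picture viewer there is one more tool, called after "Emit:" as name(argument=value, ...), one argument or row to a line, values as JSON. jog_arm: Moves the arm, as the interface text tells. Its arguments: {"type":"object","properties":{"plan":{"type":"string"},"jaw":{"type":"number"}},"required":["plan"]}

```bash
ls; mkdir -p pics; python3 - <<'E'
from plant import status, optics, job, nets, bot
import cv2
s=status.observe(); print({k:(v if not hasattr(v,'round') else v) for k,v in s.items()})
for n in ("scene","top"):
    c=optics.camera(n); cv2.imwrite(f"pics/{n}0.png",c["frame"]); print(n,c["camera_matrix"],c["T"])
    for t in ("tongs","tongs_grip","jaw_left","jaw_right","brioche","brioche_center","finger_roll","shortbread","yolk_bowl","board"):
        print(t,[(round(d["p"],2),[round(float(x)) for x in d["rect"]]) for d in nets.search_frame(n,t)][:4],[(round(d["p"],2),[round(float(x),1) for x in d["uv"]]) for d in nets.mark_of(n,t)][:4])
E
```

```text
pics
{'clock': 0.0, 'joint_positions': array([ 1.04530039,  0.6001065 , -0.00255869,  1.60009279,  0.00177838,
        0.94291029, -0.07977756]), 'dq': array([-4.55848308e-04, -3.97394250e-04,  4.59254993e-04,  2.77912191e-04,
       -5.48458039e-04,  4.94208422e-04, -3.49668068e-05]), 'joint_torque': array([-3.30819475e-04, -7.65061069e+01,  1.49669722e+00, -2.52350646e+01,
       -5.25877741e-02,  1.68292166e-02,  1.49846915e-04]), 'eef_pos': array([ 0.31442118, -0.65288829,  0.30188635]), 'orientation': array([-7.23649073e-04,  9.74918963e-01,  2.22558849e-01, -2.23339492e-04]), 'force': array([-0.37047104, -0.25272509,  0.60571445]), 'wrist_torque': array([0.0255405 , 0.00675882, 0.01661775]), 'width': 0.9976889102753791}
scene [[461.75153535   0.         273.17760092]
 [  0.         461.75153535 211.33520023]
 [  0.           0.           1.        ]] [[-0.87487143 -0.31864464  0.36478154  0.13136001]
 [-0.48398732  0.60446628 -0.63275334  0.70263375]
 [-0.01887468 -0.73012746 -0.68305025  0.73235418]
 [ 0.          0.          0.          1.        ]]
tongs [(0.62, [312, 188, 1
[... 1768 characters left out ...]
])]
brioche [(0.8, [300, 205, 16, 20]), (0.77, [246, 194, 15, 14]), (0.68, [312, 271, 22, 15]), (0.57, [273, 247, 17, 17])] [(0.76, [244.1, 196.7]), (0.74, [298.9, 204.2]), (0.68, [271.4, 249.8]), (0.56, [309.8, 269.8])]
brioche_center [(0.76, [299, 207, 17, 16]), (0.74, [274, 247, 18, 21]), (0.64, [310, 269, 17, 14]), (0.55, [246, 196, 13, 14])] [(0.83, [300.5, 207.6]), (0.74, [245.3, 193.9]), (0.67, [311.7, 270.1]), (0.6, [272.0, 245.0])]
finger_roll [(0.79, [207, 183, 17, 32])] [(0.94, [207.4, 185.1])]
shortbread [(0.88, [161, 179, 19, 20])] [(0.83, [162.7, 178.7])]
yolk_bowl [(0.75, [414, 177, 52, 48])] [(0.76, [410.6, 179.3])]
board [(0.58, [207, 185, 140, 72])] [(0.94, [204.9, 181.6])]
```

View pics/scene0.png

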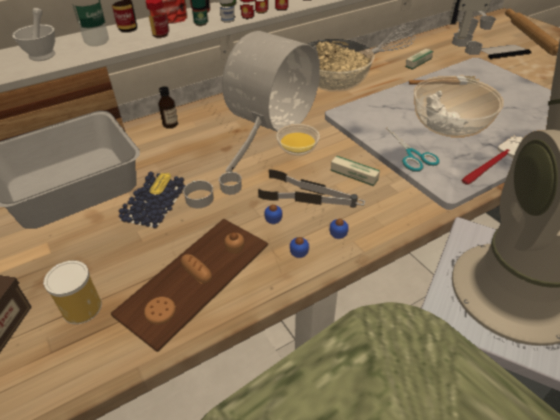

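View pics/top0.png

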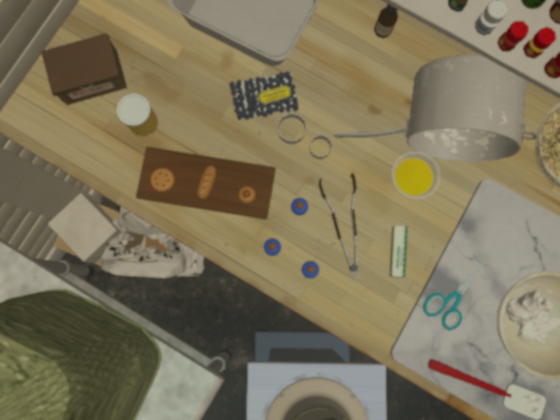

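The top view shows the tongs with the pivot at about (353,268) and the jaws at about (322,182) and (353,176). The brown brioche with its knob is on the board at (247,194), the roll at (207,183) and the biscuit at (162,179). The yolk bowl is at (414,176). Things that could be taken for the brioche are the blue copies at (299,206), (272,247) and (311,270). I choose the brown one at (247,194) and will check it in a close crop.

```bash
cat > h.py <<'E'
from plant import status, optics, job, nets, bot
import cv2, numpy as np
from scipy.spatial.transform import Rotation as R
np.set_printoptions(precision=4,suppress=True)
def cloud(c,T):
    d=c["range_z"];K=c["camera_matrix"];v,u=np.mgrid[0:d.shape[0],0:d.shape[1]]
    P=np.stack([(u-K[0,2])/K[0,0]*d,(v-K[1,2])/K[1,1]*d,d],-1)
    W=P@T[:3,:3].T+T[:3,3]; W[d<=0]=np.nan; return W
def onplane(c,T,uv,z):
    K=c["camera_matrix"];r=T[:3,:3]@np.array([(uv[0]-K[0,2])/K[0,0],(uv[1]-K[1,2])/K[1,1],1]);o=T[:3,3]
    return o+r*(z-o[2])/r[2]
def proj(c,T,p):
    q=np.linalg.inv(T)@np.append(p,1);x=c["camera_matrix"]@q[:3];return x[:2]/x[2]
def tool():
    s=status.observe();T=np.eye(4);w,x,y,z=s["orientation"];T[:3,:3]=R.from_quat([x,y,z,w]).as_matrix();T[:3,3]=s["eef_pos"];return T,s
E
python3 - <<'E'
from h import *
c=optics.camera("top");T=c["T"];W=cloud(c,T)
np.save("top.npy",W)
g=lambda n,u,v,z:print(n,onplane(c,T,(u,v),z),W[int(v),int(u)])
g("brioche",247,194,.05);g("pivot",353,268,.015);g("jl tip",321,181,.015);g("jr tip",353,176,.015);g("jawL",322.8,190.7,.015);g("jawR",352,182.6,.015);g("grip",343.3,222.1,.015)
g("bowl",414,176,.03)
for u,v in((299,206),(272,247),(311,270),(400,250),(420,133),(207,183),(335,135),(320,147)): g("o",u,v,.03)
f=c["frame"]
cv2.imwrite("pics/crop_top.png",cv2.resize(f[130:290,220:440],None,fx=3.6,fy=3.6,interpolation=cv2.INTER_CUBIC))
s=optics.camera("scene")
cv2.imwrite("pics/crop_sc.png",cv2.resize(s["frame"][120:280,170:380],None,fx=3.6,fy=3.6,interpolation=cv2.INTER_CUBIC))
E
```

```text
brioche [0.534 0.166 0.05 ] [0.5337 0.1659 0.0519]
pivot [ 0.368  -0.0844  0.015 ] [ 0.3672 -0.0821  0.0314]
jl tip [ 0.5749 -0.0087  0.015 ] [ 0.5733 -0.008   0.023 ]
jr tip [ 0.5884 -0.0857  0.015 ] [ 0.5852 -0.0837  0.0297]
jawL [ 0.5513 -0.0131  0.015 ] [ 0.5511 -0.0104  0.0246]
jawR [ 0.5722 -0.0832  0.015 ] [ 0.5768 -0.0852  0.0003]
grip [ 0.4762 -0.062   0.015 ] [ 0.4785 -0.0631 -0.0004]
bowl [ 0.5874 -0.229   0.03  ] [ 0.5889 -0.2306  0.0236]
o [0.5109 0.0442 0.03  ] [0.5085 0.0447 0.0446]
o [0.4132 0.1061 0.03  ] [0.4121 0.1059 0.0433]
o [0.3613 0.015  0.03  ] [0.3605 0.016  0.0467]
o [ 0.4106 -0.1922  0.03  ] [ 0.4104 -0.1917  0.0322]
o [ 0.6937 -0.246   0.03  ] [ 0.6935 -0.2459  0.0304]
o [0.5627 0.2626 0.03  ] [0.5593 0.2603 0.0465]
o [ 0.6853 -0.0409  0.03  ] [ 0.6876 -0.0417  0.0222]
o [ 0.6549 -0.0048  0.03  ] [ 0.6633 -0.0071 -0.0004]
```

View pics/crop_top.png

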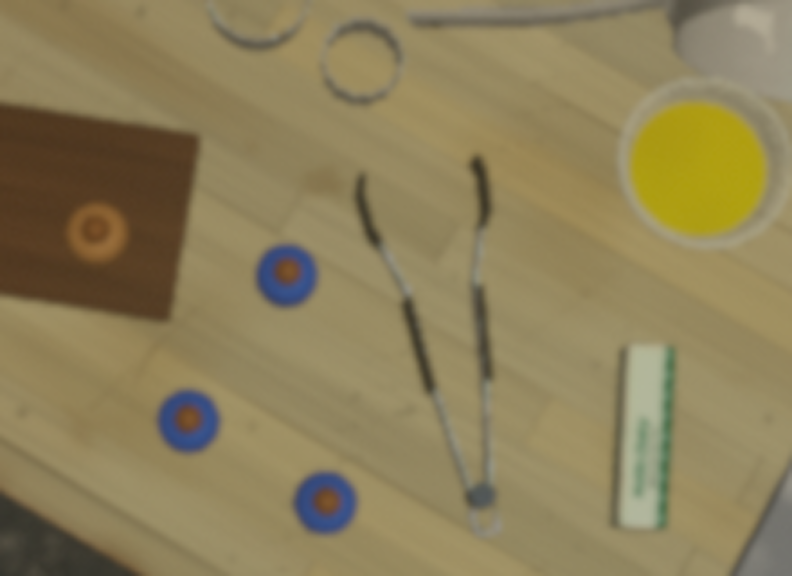

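View pics/crop_sc.png

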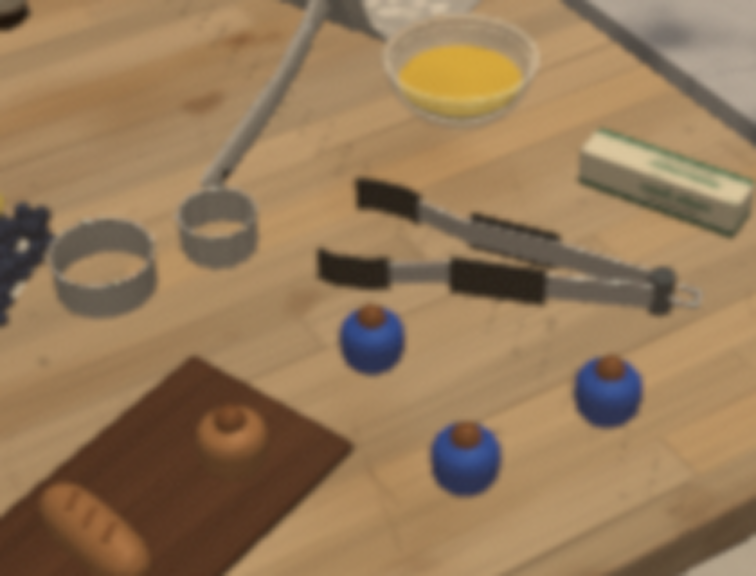

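The crops confirm the choice: the bun at (0.534, 0.166) is golden with a knob and stands on the board, and its three copies are blue and stand on the worktop. The tongs point along a yaw of about 10°, with the grip point near (0.471, -0.066). First I'll move above the tongs.

Emit:
jog_arm(
  plan="0.26 -0.30 0 0 0 0; 0.26 -0.30 0 0 0 0; 0.26 -0.30 0 0 0 0; 0.26 -0.30 0 0 0 0; 0.26 -0.30 0 0 0 0; 0.26 -0.30 0 0 0 0; 0.26 -0.30 0 0 0 0; 0.26 -0.30 0 0 0 0",
  jaw=1,
)

```text
clock: 2.87
eef_pos: [0.3963, -0.3446, 0.3004]
orientation: [0.003, 0.977, 0.215, -0.001]
force: [1.0, 0.4, 0.1]
width: 1.0
```

```bash
cat >> h.py <<'E'
def go(p,yaw):  # needed shift in tool axes /100mm and turn about tool z /pi
    T,s=tool();d=T[:3,:3].T@(np.array(p)-T[:3,3])
    Rt=R.from_euler('z',yaw,degrees=True).as_matrix()@np.diag([1,-1,-1.])
    rv=R.from_matrix(T[:3,:3].T@Rt).as_rotvec()
    print("clock",round(s["clock"],2),"tcp",T[:3,3],"yaw",np.degrees(np.arctan2(T[1,0],T[0,0])),"q",s["joint_positions"],"w",round(s["width"],3))
    print("shift/100mm",d*10,"turn/pi",rv/np.pi, "min rows",np.linalg.norm(d)/.0417,np.degrees(np.linalg.norm(rv))/7.16)
E
python3 -c "
from h import *
go([.471,-.066,.28],10)"
```

```text
clock 2.87 tcp [ 0.3963 -0.3446  0.3004] yaw 24.851148821283413 q [ 0.6211  0.3633 -0.0217  2.0585  0.0204  0.7165 -0.5516] w 1.0
shift/100mm [ 1.8493 -2.215   0.1848] turn/pi [0.002  0.0007 0.0825] min rows 6.933959429351045 2.074940784199365
```

Emit:
jog_arm(
  plan="0.26 -0.30 0 0 0 0; 0.26 -0.30 0 0 0 0; 0.26 -0.30 0 0 0 0; 0.26 -0.30 0.05 0 0 0; 0.26 -0.30 0.05 0 0 0; 0.26 -0.30 0.05 0 0 0; 0.2 -0.28 0 0 0 0.04; 0.12 -0.2 0 0 0 0.04",
)

```text
clock: 3.53
eef_pos: [0.4767, -0.0432, 0.2856]
orientation: [0.004, 0.996, 0.092, 0.003]
force: [1.2, 0.0, -0.0]
width: 0.999
```

```bash
python3 - <<'E'
from h import *
go([.471,-.066,.28],10)
T,s=tool();c=optics.camera("wrist");Tw=T@c["hand_eye"]
cv2.imwrite("pics/w1.png",c["frame"]);np.savez("w1.npz",W=cloud(c,Tw),f=c["frame"],Tw=Tw,K=c["camera_matrix"])
for n in ("tongs_grip","jaw_left","jaw_right"):
    m=nets.mark_of("wrist",n); print(n,[(round(d["p"],2),d["uv"],onplane(c,Tw,d["uv"],.015)) for d in m[:2]])
m=nets.silhouettes("wrist","tongs");print([(d["p"],d["rect"]) for d in m]); 
if m: np.save("tm.npy",m[0]["pixels"])
E
```

```text
clock 3.53 tcp [ 0.4767 -0.0432  0.2856] yaw 10.511502017051411 q [-0.024   0.3296 -0.0108  2.1723  0.0191  0.6325 -1.437 ] w 0.999
shift/100mm [-0.0982  0.2129  0.0572] turn/pi [ 0.0028 -0.0019  0.0028] min rows 0.5786289324098388 0.11117195382492423
tongs_grip []
jaw_left [(0.79, [270.6, 112.6], array([ 0.5585, -0.0148,  0.015 ])), (0.32, [89.2, 98.8], array([0.537 , 0.1783, 0.015 ]))]
jaw_right [(0.66, [458.4, 124.2], array([ 0.5841, -0.2203,  0.015 ])), (0.55, [336.2, 112.9], array([ 0.5712, -0.085 ,  0.015 ]))]
[(0.96, [302.2, 192.4, 88.4, 204.8])]
```

View pics/w1.png

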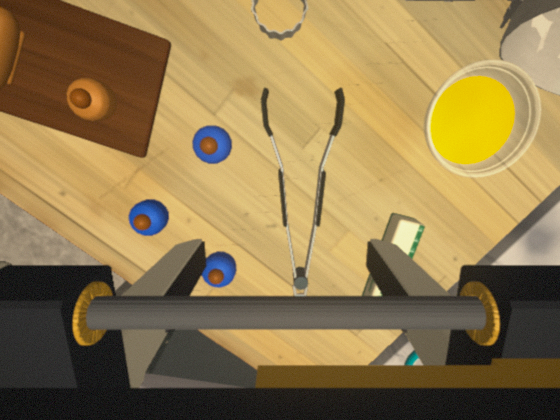

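The wrist view shows the tongs' sleeves centred at about (283,198) and (320,199), the pivot at (300,283) and the jaw tips at (266,90) and (340,90). The gripper is nearly aligned with the tongs.

```bash
python3 - <<'E'
from h import *
d=np.load("w1.npz");c={"camera_matrix":d["K"]};T=d["Tw"];W=d["W"]
g=lambda n,u,v,z=.03:print(n,onplane(c,T,(u,v),z)[:2],W[v,u])
g("piv",300,283,.03);g("Ltip",266,90);g("Rtip",340,90);g("Lsl t",280,170);g("Lsl b",285,226);g("Rsl t",322,172);g("Rsl b",318,226)
f=d["f"];dark=(f.max(2)<70)
mask=np.zeros_like(dark);mask[80:235,250:360]=1
h=(W[...,2]>.012)&(W[...,2]<.045)&mask
P=W[h];print(len(P),np.percentile(P[:,2],[5,50,95]))
# mid line from silhouettes: dark pixels row by row
for v in (100,110,120,175,185,195,205,215,222):
    r=np.where(dark[v,250:360])[0]+250; 
    L=r[r<301];Rr=r[r>301]
    if len(L) and len(Rr): 
        a=onplane(c,T,(L.mean(),v),.022);b=onplane(c,T,(Rr.mean(),v),.022);print(v,L.min(),L.max(),Rr.min(),Rr.max(),(a+b)[:2]/2,np.linalg.norm(a-b))
cv2.imwrite("pics/w1c.png",cv2.resize(f[75:300,230:375],None,fx=2.6,fy=2.6,interpolation=cv2.INTER_CUBIC))
E
```

```text
piv [ 0.3712 -0.0835] [ 0.3699 -0.0838  0.0275]
Ltip [ 0.5789 -0.0071] [ 0.5792 -0.0069  0.0274]
Rtip [ 0.5928 -0.0815] [ 0.5931 -0.0819  0.0275]
Lsl t [ 0.5009 -0.0357] [ 0.4994 -0.0358  0.0193]
Lsl b [ 0.4388 -0.0527] [ 0.4383 -0.0528  0.0285]
Rsl t [ 0.507  -0.0812] [ 0.5068 -0.0815  0.028 ]
Rsl b [ 0.4455 -0.0898] [ 0.4448 -0.0902  0.0274]
1622 [0.0158 0.0267 0.0297]
100 263 265 338 340 [ 0.5767 -0.045 ] 0.0791846478974674
110 263 265 337 341 [ 0.5668 -0.0469] 0.07954020064342335
120 265 266 336 339 [ 0.5568 -0.049 ] 0.07722115749585604
175 281 281 323 323 [ 0.4987 -0.0611] 0.047098207371209184
185 281 281 322 322 [ 0.4874 -0.0627] 0.04635937712380838
195 282 282 321 321 [ 0.4761 -0.065 ] 0.044469211989975395
205 283 283 319 320 [ 0.4645 -0.067 ] 0.04197139230825409
```

View pics/w1c.png

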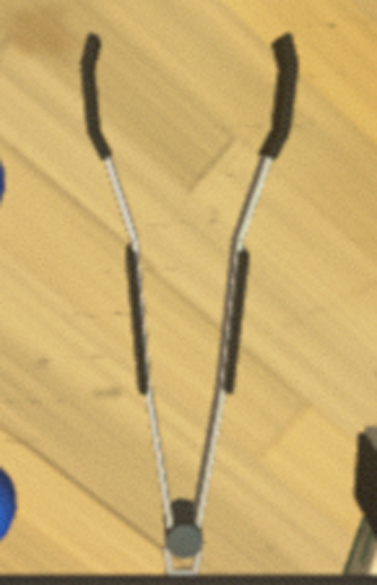

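Emit:
jog_arm(
  plan="-0.07 0.21 0 0.003 -0.002 0; 0 0 0.3 0 0 0; 0 0 0.3 0 0 0; 0 0 0.3 0 0 0; 0 0 0.3 0 0 0; 0 0 0.25 0 0 0; 0 0 0.2 0 0 0; 0 0 0 0 0 0",
  jaw=1,
)

```text
clock: 4.45
eef_pos: [0.4739, -0.0863, 0.1185]
orientation: [0.003, 0.996, 0.089, 0.005]
force: [-0.5, 0.4, -0.1]
width: 1.002
```

```bash
python3 -c "
from h import *
go([.4737,-.0645,.0875],10.5)"
```

```text
clock 4.45 tcp [ 0.4739 -0.0863  0.1185] yaw 10.265365061130364 q [ 0.0628  0.631  -0.0038  2.2967  0.0308  0.2031 -1.362 ] w 1.002
shift/100mm [ 0.0336 -0.2173  0.3091] turn/pi [ 0.0021 -0.0031 -0.0013] min rows 0.9096208925175482 0.09852101832967593
```

Emit:
jog_arm(
  plan="0.03 -0.21 0 0.002 -0.003 0; 0 0 0 0 0 0; 0 0 0 0 0 0; 0 0 0 0 0 0; 0 0 0 0 0 0; 0 0 0 0 0 0; 0 0 0 0 0 0; 0 0 0 0 0 0",
)

```text
clock: 5.12
eef_pos: [0.4727, -0.0737, 0.1223]
orientation: [0.001, 0.996, 0.085, 0.001]
force: [-0.6, 1.4, 0.1]
width: 1.001
```

```bash
python3 - <<'E'
from h import *
go([.4737,-.0645,.0875],10.5)
T,s=tool();print(s["dq"]);c=optics.camera("wrist");Tw=T@c["hand_eye"]
cv2.imwrite("pics/w2.png",c["frame"]);np.savez("w2.npz",W=cloud(c,Tw),f=c["frame"],Tw=Tw,K=c["camera_matrix"])
E
```

```text
clock 5.12 tcp [ 0.4727 -0.0737  0.1223] yaw 9.749610673975926 q [ 0.0362  0.6229 -0.0023  2.2974  0.0171  0.2191 -1.3829] w 1.001
shift/100mm [ 0.0243 -0.0896  0.3478] turn/pi [ 0.0009 -0.0005 -0.0042] min rows 0.8632197627048668 0.10799206149007098
[ 0.0068 -0.009   0.0017 -0.0019  0.0009  0.002   0.0004]
```

View pics/w2.png

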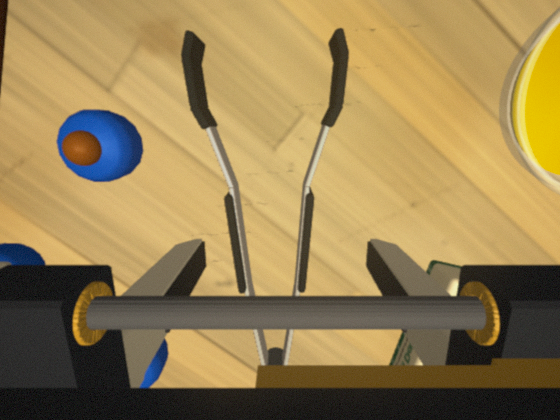

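Emit:
jog_arm(
  plan="0.01 -0.05 0 0 0 -0.003; 0.01 -0.05 0 0 0 -0.002; 0.01 -0.03 0 0 0 0; 0 0 0.1 0 0 0; 0 0 0.1 0 0 0; 0 0 0.08 0 0 0; 0 0 0 0 0 0; 0 0 0 0 0 0",
)

```text
clock: 5.83
eef_pos: [0.4735, -0.058, 0.0906]
orientation: [0.001, 0.996, 0.095, 0.001]
force: [0.4, 0.1, 0.2]
width: 0.998
```

```bash
python3 - <<'E'
from h import *
go([.4737,-.0645,.0875],10.5)
E
```

```text
clock 5.83 tcp [ 0.4735 -0.058   0.0906] yaw 10.868382700680131 q [ 0.0022  0.6874 -0.0008  2.3119  0.0189  0.1408 -1.3982] w 0.998
shift/100mm [-0.0103  0.0641  0.031 ] turn/pi [ 0.0008 -0.0004  0.002 ] min rows 0.17261635949491885 0.05560212007108861
```

Emit:
jog_arm(
  plan="-0.01 0.04 0 0 0 0; 0 0.03 0 0 0 0; 0 0 0.03 0 0 0; 0 0 0 0 0 0; 0 0 0 0 0 0; 0 0 0 0 0 0; 0 0 0 0 0 0; 0 0 0 0 0 0",
)

```text
clock: 6.5
eef_pos: [0.4738, -0.0669, 0.0874]
orientation: [0.001, 0.996, 0.094, 0.001]
force: [-0.3, 0.2, -0.7]
width: 0.999
```

```bash
python3 - <<'E'
from h import *
go([.4737,-.0645,.0875],10.5)
E
```

```text
clock 6.5 tcp [ 0.4738 -0.0669  0.0874] yaw 10.764828245336917 q [ 0.0214  0.6944 -0.0018  2.3095  0.0268  0.1363 -1.3895] w 0.999
shift/100mm [ 0.0038 -0.0232 -0.001 ] turn/pi [ 0.0009 -0.0003  0.0015] min rows 0.05647342684181828 0.043586255624124645
```

Emit:
jog_arm(
  plan="0 -0.02 0 0 0 0; 0 0 0 0 0 0; 0 0 0 0 0 0; 0 0 0 0 0 0; 0 0 0 0 0 0; 0 0 0 0 0 0; 0 0 0 0 0 0; 0 0 0 0 0 0",
  jaw=0.44,
)

```text
clock: 7.17
eef_pos: [0.4735, -0.0642, 0.0877]
orientation: [0.001, 0.996, 0.094, 0.001]
force: [1.3, 0.2, 0.4]
width: 0.482
```

```bash
python3 - <<'E'
from h import *
go([.4737,-.0645,.0875],10.5);T,s=tool();print(s["force"])
T,s=tool();c=optics.camera("wrist");Tw=T@c["hand_eye"]
cv2.imwrite("pics/w3.png",c["frame"])
E
```

```text
clock 7.17 tcp [ 0.4735 -0.0642  0.0877] yaw 10.81156161434295 q [ 0.0158  0.6935 -0.0016  2.3112  0.0252  0.1349 -1.3925] w 0.482
shift/100mm [0.0012 0.0033 0.0023] turn/pi [ 0.0009 -0.0005  0.0017] min rows 0.010069557885048791 0.05026165815801249
[1.2807 0.1854 0.3929]
```

View pics/w3.png

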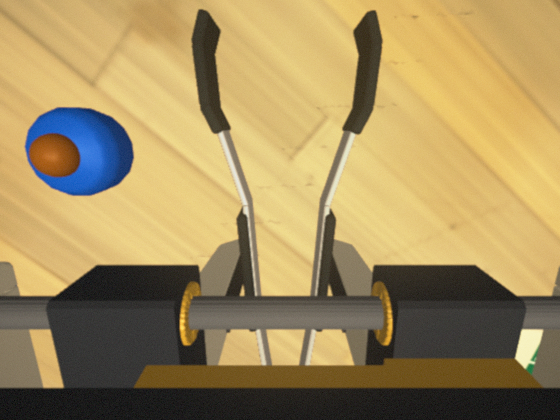

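The fingers are on both sleeves with the jaws still open, and the opening is 45 mm. I'll let them settle, then lift.

Emit:
jog_arm(
  plan="0 0 0 0 0 0; 0 0 0 0 0 0; 0 0 0 0 0 0; 0 0 -0.1 0 0 0; 0 0 -0.1 0 0 0; 0 0 -0.1 0 0 0; 0 0 0 0 0 0; 0 0 0 0 0 0",
  jaw=0.43,
)

```text
clock: 7.88
eef_pos: [0.473, -0.0643, 0.121]
orientation: [0.001, 0.996, 0.094, 0.0]
force: [0.3, 0.0, -1.5]
width: 0.436
```

```bash
python3 - <<'E'
from h import *
go([.4405,.1825,.16],-10);T,s=tool();print(s["force"],s["wrist_torque"])
c=optics.camera("wrist");Tw=T@c["hand_eye"]
cv2.imwrite("pics/w4.png",c["frame"])
E
```

```text
clock 7.88 tcp [ 0.473  -0.0643  0.121 ] yaw 10.791812588504026 q [ 0.0179  0.6251 -0.0043  2.2998  0.0234  0.2156 -1.3909] w 0.436
shift/100mm [ 0.1433 -2.4843 -0.3966] turn/pi [ 0.0008 -0.0004  0.1155] min rows 6.042695154054011 2.903958974018579
[ 0.3257  0.0469 -1.4774] [ 0.0291 -0.0221 -0.0112]
```

View pics/w4.png

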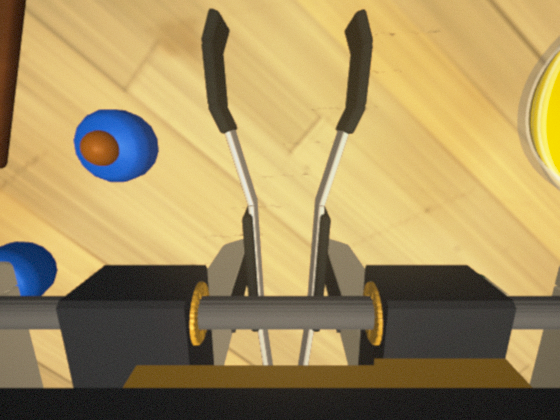

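The tongs are lifted: the force reads -1.5 N, which matches 145 g, and they are level with open jaws. Next I'll refine the brioche position from the first wrist view, then travel at a safe height.

Emit:
jog_arm(
  plan="0 0 -0.2 0 0 0; 0 -0.1 -0.2 0 0 0.01; 0 -0.3 -0.05 0 0 0.02; 0 -0.36 0 0 0 0.02; 0 -0.36 0 0 0 0.02; 0.03 -0.36 0 0 0 0.02; 0.05 -0.36 0 0 0 0.01; 0.05 -0.2 0 0 0 0",
)

```text
clock: 8.6
eef_pos: [0.482, 0.1385, 0.166]
orientation: [0.002, 0.997, -0.078, -0.001]
force: [1.2, 0.9, -1.8]
width: 0.435
```

```bash
python3 - <<'E'
from h import *
d=np.load("w1.npz");W=d["W"]
sub=W[60:135,55:125];m=(sub[...,2]>.03)&(sub[...,2]<.06)&(sub[...,1]<.21);P=sub[m]
print(len(P),"bbox",P.min(0),P.max(0),"knob",P[P[:,2]>.052].mean(0))
q=P[(P[:,2]>.03)&(P[:,2]<.048)];print("mid",(q.min(0)+q.max(0))/2)
W=np.load("top.npy");sub=W[180:210,230:262];m=(sub[...,2]>.03);P=sub[m];print(len(P),P.min(0),P.max(0),(P.min(0)+P.max(0))/2,P[P[:,2]>.05].mean(0))
go([.4405,.1825,.16],-10)
E
```

```text
1500 bbox [0.5168 0.1471 0.0301] [0.5576 0.1867 0.0559] knob [0.5373 0.1672 0.0536]
mid [0.5372 0.1669 0.039 ]
247 [0.5148 0.1479 0.0305] [0.5568 0.1883 0.0598] [0.5358 0.1681 0.0452] [0.5357 0.1675 0.0537]
clock 8.6 tcp [0.482  0.1385 0.166 ] yaw -8.930917735494097 q [-0.4975  0.5595  0.1471  2.227  -0.2082  0.3703 -1.9046] w 0.435
shift/100mm [-0.4783 -0.3708  0.0593] turn/pi [0.0013 0.0003 0.0059] min rows 1.458325930649709 0.1532334490803669
```

Emit:
jog_arm(
  plan="-0.16 0 0 0 0 0.002; -0.16 0 0 0 0 0.002; -0.1 0 0 0 0 0; -0.05 0 0 0 0 0; 0 0 0 0 0 0; 0 0 0 0 0 0; 0 0 0 0 0 0; 0 0 0 0 0 0",
)

```text
clock: 9.27
eef_pos: [0.4336, 0.15, 0.165]
orientation: [0.002, 0.997, -0.082, -0.0]
force: [0.0, 0.3, -1.6]
width: 0.438
```

```bash
python3 - <<'E'
from h import *
go([.443,.1838,.16],-10);T,s=tool();print(s["force"],s["dq"])
c=optics.camera("wrist");Tw=T@c["hand_eye"]
cv2.imwrite("pics/w5.png",c["frame"]);np.savez("w5.npz",W=cloud(c,Tw),f=c["frame"],Tw=Tw,K=c["camera_matrix"])
E
```

```text
clock 9.27 tcp [0.4336 0.15   0.165 ] yaw -9.370619529668108 q [-0.5582  0.5328  0.1408  2.3214 -0.2318  0.3018 -1.9491] w 0.438
shift/100mm [ 0.0379 -0.3495  0.0488] turn/pi [0.0012 0.0001 0.0035] min rows 0.8510284270812688 0.0932146836261792
[ 0.0299  0.3268 -1.6367] [ 0.0142 -0.0018  0.0055 -0.0032  0.0011  0.0007  0.0031]
```

View pics/w5.png

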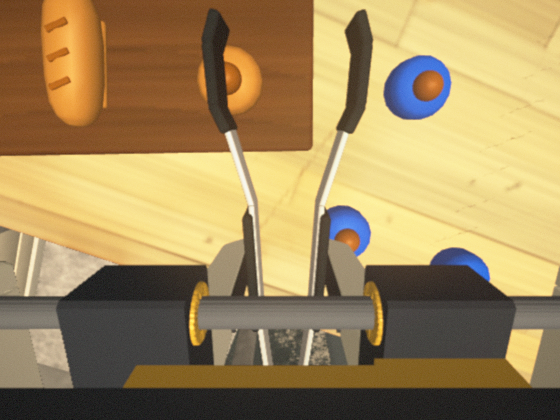

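The tongs are level above the board. The brioche is at (232,80), under the left jaw, so I need about 35 mm more in +y.

Emit:
jog_arm(
  plan="0 -0.12 0 0 0 0.002; 0.01 -0.12 0.02 0 0 0.002; 0.01 -0.07 0.02 0 0 0; 0 0 0 0 0 0; 0 0 0 0 0 0; 0 0 0 0 0 0; 0 0 0 0 0 0; 0 0 0 0 0 0",
)

```text
clock: 9.98
eef_pos: [0.4432, 0.184, 0.1601]
orientation: [0.002, 0.996, -0.089, 0.0]
force: [0.6, -0.2, -0.5]
width: 0.432
```

```bash
python3 - <<'E'
from h import *
go([.443,.1838,.105],-10);T,s=tool();print(s["force"],s["dq"])
c=optics.camera("wrist");Tw=T@c["hand_eye"]
cv2.imwrite("pics/w6.png",c["frame"]);np.savez("w6.npz",W=cloud(c,Tw),f=c["frame"],Tw=Tw,K=c["camera_matrix"])
E
```

```text
clock 9.98 tcp [0.4432 0.184  0.1601] yaw -10.20741010185871 q [-0.6222  0.5567  0.1549  2.2796 -0.2508  0.3213 -2.0009] w 0.432
shift/100mm [-0.0026  0.0002  0.5511] turn/pi [ 0.001  -0.0003 -0.0012] min rows 1.321700496401263 0.03942915443551707
[ 0.5785 -0.1774 -0.5148] [ 0.0011 -0.0009  0.0031  0.0027  0.0017  0.0001 -0.001 ]
```

View pics/w6.png

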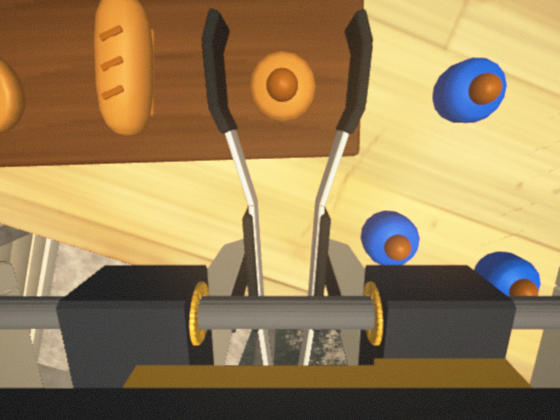

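```bash
python3 - <<'E'
from h import *
d=np.load("w6.npz");W=d["W"];T,s=tool()
Ti=np.linalg.inv(T);t=W@Ti[:3,:3].T+Ti[:3,3]
def show(n,v0,v1,u0,u1,lo,hi):
    sub=W[v0:v1,u0:u1];m=(sub[...,2]>lo)&(sub[...,2]<hi);P=t[v0:v1,u0:u1][m]
    if len(P): a=np.percentile(P,1,axis=0);b=np.percentile(P,99,axis=0);print(n,len(P),a,b,(a+b)/2)
    return P
show("brioche",45,125,245,322,.025,.06);show("knob",60,110,255,310,.05,.06)
L=show("Ljaw",5,135,195,240,.07,.13);Rr=show("Rjaw",5,135,335,380,.07,.13)
for x in (.08,.09,.1,.11):
    a=L[abs(L[:,0]-x)<.004];b=Rr[abs(Rr[:,0]-x)<.004];print(x,a[:,1].min(),a[:,1].max(),b[:,1].min(),b[:,1].max(),a[:,2].min(),b[:,2].min())
E
```

```text
brioche 3614 [ 0.0755 -0.0205  0.1051] [0.1135 0.0172 0.1261] [ 0.0945 -0.0016  0.1156]
knob 683 [ 0.087  -0.0093  0.1046] [0.1022 0.0062 0.1102] [ 0.0946 -0.0016  0.1074]
Ljaw 2599 [ 0.0687 -0.0339  0.059 ] [ 0.1167 -0.0244  0.0842] [ 0.0927 -0.0292  0.0716]
Rjaw 2634 [0.0686 0.0266 0.0592] [0.1162 0.0364 0.0845] [0.0924 0.0315 0.0719]
0.08 -0.03374385295880056 -0.02641498305373713 0.028806091154291613 0.03612739946891841 0.05842015059512021 0.05875532588686247
0.09 -0.034190801279093685 -0.02861439235201696 0.030999892136654467 0.03675862347678871 0.058567262124848946 0.0589949363742828
0.1 -0.0344816696445886 -0.029050800019732592 0.03156635053178239 0.036939374857767826 0.05817202117233193 0.05896968453722484
0.11 -0.034454640014501325 -0.026739558352013304 0.029125739695263247 0.03677518974671662 0.05820279864057479 0.05847489625160754
```

The depth data puts the brioche 94.5 mm ahead of the TCP, 2.7 mm left of the jaws' middle. I'll correct that and descend.

Emit:
jog_arm(
  plan="0 -0.03 0 0 0 0; 0 0 0 0 0 0; 0 0 0.1 0 0 0; 0 0 0.12 0 0 0; 0 0 0.12 0 0 0; 0 0 0.1 0 0 0; 0 0 0 0 0 0; 0 0 0 0 0 0",
)

```text
clock: 10.7
eef_pos: [0.444, 0.1862, 0.1127]
orientation: [0.001, 0.996, -0.09, 0.001]
force: [0.3, -0.1, -1.7]
width: 0.434
```

```bash
python3 - <<'E'
from h import *
go([.4432,.1863,.1045],-10);T,s=tool();print(s["force"],s["dq"])
c=optics.camera("wrist");Tw=T@c["hand_eye"]
cv2.imwrite("pics/w7.png",c["frame"])
W=cloud(c,Tw);Ti=np.linalg.inv(T);t=W@Ti[:3,:3].T+Ti[:3,3]
m=(t[...,0]>.06)&(t[...,0]<.125)&(abs(t[...,1])<.05)&(W[...,2]>.03)&(W[...,2]<.08)
P=t[m]
for x in (.075,.085,.095,.105,.113):
    y=np.sort(P[abs(P[:,0]-x)<.003][:,1]);g=np.where(np.diff(y)>.003)[0];print(x,y[0],y[-1],[(y[i],y[i+1]) for i in g])
E
```

```text
clock 10.7 tcp [0.444  0.1862 0.1127] yaw -10.300048571046966 q [-0.5841  0.6484  0.0976  2.2979 -0.2771  0.205  -1.9852] w 0.434
shift/100mm [-0.0084  0.0005  0.0817] turn/pi [ 0.0007 -0.0007 -0.0017] min rows 0.19694622680309737 0.04891605542096059
[ 0.2998 -0.1372 -1.6533] [ 0.0105  0.0283 -0.0091  0.0045 -0.0035 -0.0163  0.0022]
0.075 -0.032286199667346305 0.035058953444549734 [(np.float64(-0.024427333373131244), np.float64(-0.010745969585505888)), (np.float64(0.01234903032377016), np.float64(0.027055085273134938))]
0.085 -0.03378763231262838 0.03618297132688375 [(np.float64(-0.028280395887583132), np.float64(-0.018380926729234026)), (np.float64(0.020524361215973508), np.float64(0.030908126243573253))]
0.095 -0.03417691298192449 0.036861082573233755 [(np.float64(-0.028824044840148666), np.float64(-0.019528470678793375)), (np.float64(0.02168679540108706), np.float64(0.03141007570801824))]
0.105 -0.034544797896942925 0.037190195229335865 [(np.float64(-0.028765636692339724), np.float64(-0.018247428581859737)), (np.float64(0.02009267388317032), np.float64(0.03130149818794534))]
0.113 -0.03264863366130427 0.03572248406940068 [(np.float64(-0.026081112228558245), np.float64(-0.012493321261761503)), (np.float64(0.014688228263945058), np.float64(0.0287986079205097))]
```

View pics/w7.png

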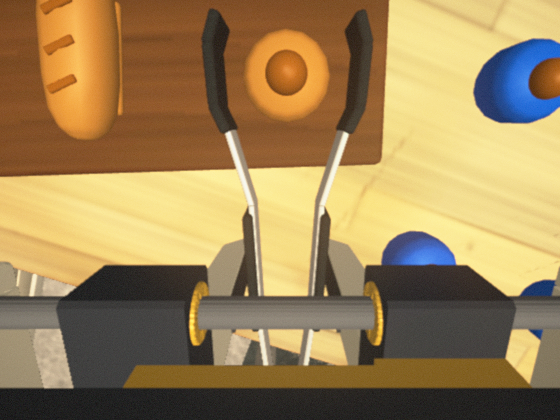

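The brioche at (287,73) is centred, with about 9.5 mm clear on each side. I have 8 mm more to go down.

Emit:
jog_arm(
  plan="0 0 0.04 0 0 0; 0 0 0.03 0 0 0; 0 0 0 0 0 0; 0 0 0 0 0 0; 0 0 0 0 0 0; 0 0 0 0 0 0; 0 0 0 0 0 0; 0 0 0 0 0 0",
)

```text
clock: 11.42
eef_pos: [0.4448, 0.1865, 0.1069]
orientation: [0.0, 0.996, -0.09, 0.002]
force: [0.5, -0.3, -0.8]
width: 0.435
```

```bash
python3 - <<'E'
from h import *
go([.4432,.1863,.1045],-10);T,s=tool();print(s["force"],s["dq"])
E
```

```text
clock 11.42 tcp [0.4448 0.1865 0.1069] yaw -10.300434143847394 q [-0.5786  0.6598  0.0898  2.2998 -0.28    0.1876 -1.9829] w 0.435
shift/100mm [-0.0154  0.005   0.0234] turn/pi [ 0.0001 -0.0016 -0.0017] min rows 0.06829726098379037 0.05768881317531919
[ 0.5023 -0.3493 -0.7627] [-0.0005 -0.0043  0.0012  0.0005 -0.0013  0.0014  0.0006]
```

Emit:
jog_arm(
  plan="-0.02 0 0.035 0 0 0; 0 0 0 0 0 0; 0 0 0 0 0 0; 0 0 0 0 0 0; 0 0 0 0 0 0; 0 0 0 0 0 0; 0 0 0 0 0 0; 0 0 0 0 0 0",
)

```text
clock: 12.08
eef_pos: [0.4426, 0.187, 0.1031]
orientation: [0.0, 0.996, -0.09, 0.002]
force: [-0.1, -0.6, -2.0]
width: 0.433
```

Emit:
jog_arm(
  plan="0 0 0 0 0 0; 0 0 0 0 0 0; 0 0 0 0 0 0; 0 0 0 0 0 0; 0 0 0 0 0 0; 0 0 0 0 0 0; 0 0 0 0 0 0; 0 0 0 0 0 0",
  jaw=0,
)

```text
clock: 12.75
eef_pos: [0.4426, 0.187, 0.1031]
orientation: [0.0, 0.996, -0.09, 0.003]
force: [1.0, 0.1, -0.6]
width: 0.318
```

```bash
python3 - <<'E'
from h import *
go([.4432,.1863,.16],-10);T,s=tool();print(s["force"],s["dq"])
c=optics.camera("wrist")
cv2.imwrite("pics/w8.png",c["frame"])
E
```

```text
clock 12.75 tcp [0.4426 0.187  0.1031] yaw -10.294563633686003 q [-0.5778  0.6664  0.0844  2.305  -0.2831  0.175  -1.9831] w 0.318
shift/100mm [ 0.0096  0.0059 -0.5685] turn/pi [ 0.0001 -0.0016 -0.0016] min rows 1.3636003257345317 0.057938299270576886
[ 0.9778  0.0526 -0.6429] [-0.     -0.0009  0.      0.0004  0.0007  0.0011 -0.0006]
```

View pics/w8.png

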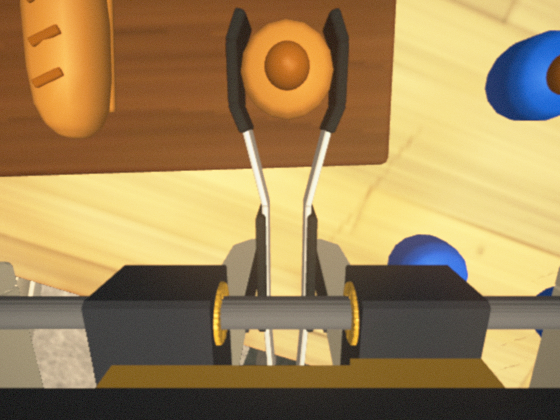

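The jaws close snugly on the brioche at (288,65), with the sleeves at 29.6 mm. I'll lift slowly.

Emit:
jog_arm(
  plan="0 0 0 0 0 0; 0 0 0 0 0 0; 0 0 -0.03 0 0 0; 0 0 -0.06 0 0 0; 0 0 -0.08 0 0 0; 0 0 -0.1 0 0 0; 0 0 -0.1 0 0 0; 0 0 -0.1 0 0 0",
  jaw=0,
)

```text
clock: 13.47
eef_pos: [0.4415, 0.1864, 0.1526]
orientation: [0.001, 0.996, -0.09, 0.001]
force: [0.2, -0.2, -1.9]
width: 0.319
```

```bash
python3 - <<'E'
from h import *
go([.494,-.229,.21],0);T,s=tool();print(s["force"],s["wrist_torque"],s["dq"])
c=optics.camera("wrist")
cv2.imwrite("pics/w9.png",c["frame"])
W=np.load("top.npy");print("bowl/pot: max z by x", [(x,np.nanmax(W[(abs(W[...,0]-x)<.01)&(abs(W[...,1]+.229)<.08)][:,2])) for x in (.45,.5,.55,.58,.6,.62,.64,.66,.68,.7,.74)])
E
```

```text
clock 13.47 tcp [0.4415 0.1864 0.1526] yaw -10.323153944998715 q [-0.6231  0.5703  0.1477  2.2857 -0.2616  0.3002 -1.9991] w 0.319
shift/100mm [ 1.2623  3.9942 -0.562 ] turn/pi [ 0.0008 -0.0005 -0.0574] min rows 10.135428775761902 1.441994604591493
[ 0.2446 -0.1711 -1.8658] [0.0206 0.0268 0.0345] [-0.1246 -0.2546  0.169  -0.0613  0.0712  0.3296 -0.054 ]
bowl/pot: max z by x [(0.45, np.float64(0.03919571961943302)), (0.5, np.float64(0.008998779256865763)), (0.55, np.float64(0.04912473724015154)), (0.58, np.float64(0.0489232407125042)), (0.6, np.float64(0.04935873647760314)), (0.62, np.float64(0.04707067308387214)), (0.64, np.float64(0.24545345945216224)), (0.66, np.float64(0.24662906558919895)), (0.68, np.float64(0.24497908473628494)), (0.7, np.float64(0.24745308190583848)), (0.74, np.float64(0.24428932121855707))]
```

View pics/w9.png

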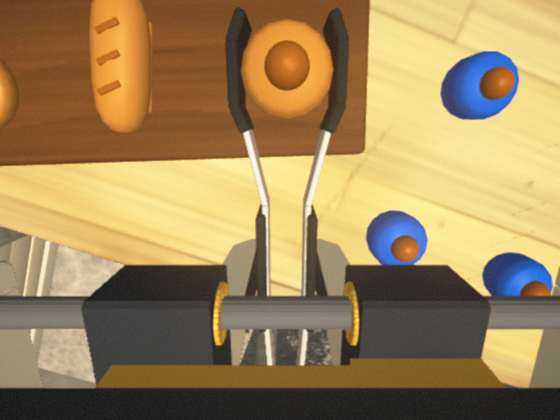

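The brioche came up with the tongs. Next I'll measure the bowl centre and the pot's nearest edges.

```bash
python3 - <<'E'
from h import *
W=np.load("top.npy").reshape(-1,3);W=W[~np.isnan(W[:,0])]
b=W[(W[:,2]>.036)&(W[:,2]<.06)&(np.hypot(W[:,0]-.585,W[:,1]+.23)<.075)]
(cx,cy),r=cv2.minEnclosingCircle(b[:,:2].astype(np.float32));print("bowl enc",cx,cy,r,len(b))
from scipy.optimize import least_squares
s=least_squares(lambda p:np.hypot(b[:,0]-p[0],b[:,1]-p[1])-p[2],[.585,-.23,.058],loss='soft_l1',f_scale=.002);print("fit",s.x)
c=np.array([cx,cy])
p=W[(W[:,2]>.07)&(W[:,0]>.5)&(W[:,1]<0)&(W[:,0]<.9)]
d=np.hypot(*(p[:,:2]-c).T);i=np.argsort(d)[:400:50];print("near pot",np.c_[p[i],d[i]])
# dense footprint extents by y
for y in np.arange(-.4,0,.04):
    q=p[abs(p[:,1]-y)<.02]; 
    if len(q): print(round(y,2),q[:,0].min(),q[:,2].max())
d=np.load("w1.npz");W=d["W"].reshape(-1,3)
b=W[(W[:,2]>.03)&(W[:,2]<.06)&(np.hypot(W[:,0]-.585,W[:,1]+.23)<.07)]
(cx,cy),r=cv2.minEnclosingCircle(b[:,:2].astype(np.float32));print("wrist bowl enc",cx,cy,r,len(b))
f=d["f"];m=((f[...,2]>180)&(f[...,1]>150)&(f[...,0]<60)).astype(np.uint8);m[:, :400]=0
M=cv2.moments(m);uv=(M["m10"]/M["m00"],M["m01"]/M["m00"]);print("yolk",uv,onplane({"camera_matrix":d["K"]},d["Tw"],uv,.022))
E
```

```text
bowl enc 0.5946645736694336 -0.22926148772239685 0.06542711704969406 423
fit [ 0.5874 -0.2288  0.0551]
near pot [[ 0.6469 -0.2393  0.2188  0.0532]
 [ 0.653  -0.233   0.2127  0.0585]
 [ 0.6439 -0.2664  0.2366  0.0617]
 [ 0.6448 -0.2693  0.234   0.0642]
 [ 0.6607 -0.2345  0.2157  0.0662]
 [ 0.6589 -0.251   0.2221  0.0678]
 [ 0.6569 -0.2612  0.2288  0.0699]
 [ 0.642  -0.2824  0.2369  0.0712]]
-0.4 0.6218509657392289 0.34436654227054875
-0.36 0.6284749621734181 0.5007251014033662
-0.32 0.6329487232232714 0.35172751616240194
-0.28 0.6385645666684578 0.3507533492085463
-0.24 0.6452947029845524 0.31484334911662093
-0.2 0.65003195411421 0.2809980641994334
-0.16 0.6796126596804126 0.28057325685275236
-0.12 0.8867670707064907 0.2768385141972336
wrist bowl enc 0.5928019881248474 -0.22826458513736725 0.062076080590486526 3353
yolk (472.0453994108473, 120.18437012649454) [ 0.5901 -0.2297  0.022 ]
```

Emit:
jog_arm(
  plan="0 0.03 -0.1 0 0 0; 0 0.08 -0.12 0 0 0; 0.02 0.14 -0.12 0 0 0; 0.04 0.2 -0.1 0 0 0; 0.05 0.24 -0.05 0 0 0; 0.05 0.26 0 0 0 0; 0.05 0.28 0 0 0 0; 0.05 0.28 0 0 0 0",
)

```text
clock: 14.18
eef_pos: [0.441, 0.0352, 0.2097]
orientation: [-0.002, 0.997, -0.083, 0.005]
force: [-0.2, 0.5, -2.4]
width: 0.318
```

```bash
python3 - <<'E'
from h import *
go([.47,-.2125,.21],-10);T,s=tool();print(s["force"])
E
```

```text
clock 14.18 tcp [0.441  0.0352 0.2097] yaw -9.53155258296347 q [-0.3221  0.429   0.1565  2.3306 -0.1803  0.3811 -1.7498] w 0.318
shift/100mm [ 0.6963  2.3947 -0.0098] turn/pi [-0.0018 -0.0031  0.0026] min rows 5.980499097810746 0.11190320285193463
[-0.1753  0.5431 -2.3544]
```

Emit:
jog_arm(
  plan="0.1 0.28 0 0 0 0; 0.1 0.28 0 0 0 0; 0.1 0.28 0 0 0 0; 0.1 0.28 0 0 0 0; 0.08 0.24 0 0 0 0; 0.06 0.2 0 0 0 0; 0.04 0.14 0 0 0 0; 0.02 0.08 0 0 0 0",
)

```text
clock: 14.85
eef_pos: [0.4687, -0.1645, 0.2126]
orientation: [-0.002, 0.996, -0.086, 0.007]
force: [-0.2, -0.5, -1.4]
width: 0.318
```

```bash
python3 - <<'E'
from h import *
go([.495,-.2125,.21],-10);T,s=tool();print(s["force"],s["dq"])
E
```

```text
clock 14.85 tcp [ 0.4687 -0.1645  0.2126] yaw -9.821626138235638 q [ 0.1435  0.4671  0.114   2.2118 -0.1291  0.4552 -1.3814] w 0.318
shift/100mm [0.3405 0.4283 0.0293] turn/pi [-0.0014 -0.0043  0.001 ] min rows 1.3140099237946363 0.11761282492875266
[-0.1565 -0.468  -1.4087] [ 0.2278  0.0262 -0.0229 -0.0828  0.0176  0.0573  0.1749]
```

Emit:
jog_arm(
  plan="0.06 0.09 0 -0.001 -0.004 0; 0.09 0.09 0.01 0 0 0; 0.08 0.06 0.01 0 0 0; 0.05 0.03 0 0 0 0; 0 0 0 0 0 0; 0 0 0 0 0 0; 0 0 0 0 0 0; 0 0 0 0 0 0",
)

```text
clock: 15.52
eef_pos: [0.4927, -0.197, 0.2108]
orientation: [-0.001, 0.996, -0.086, 0.0]
force: [-0.6, -0.9, -1.8]
width: 0.319
```

```bash
python3 - <<'E'
from h import *
go([.495,-.2125,.21],-10);T,s=tool();print(s["force"],s["dq"])
c=optics.camera("wrist");Tw=T@c["hand_eye"];cv2.imwrite("pics/w10.png",c["frame"])
W=cloud(c,Tw);sub=W[15:125,245:340];m=(sub[...,2]>.1)&(sub[...,2]<.2);P=sub[m];print("wrist-view brioche",P.min(0),P.max(0),(P.min(0)+P.max(0))/2)
t=optics.camera("top");cv2.imwrite("pics/top10.png",cv2.resize(t["frame"][90:290,250:520],None,fx=2.8,fy=2.8,interpolation=cv2.INTER_CUBIC))
sc=optics.camera("scene");cv2.imwrite("pics/sc10.png",cv2.resize(sc["frame"][60:330,100:440],None,fx=2.2,fy=2.2,interpolation=cv2.INTER_CUBIC))
E
```

```text
clock 15.52 tcp [ 0.4927 -0.197   0.2108] yaw -9.81045935258294 q [ 0.1913  0.5032  0.1173  2.1332 -0.1204  0.5107 -1.3427] w 0.319
shift/100mm [0.0488 0.1492 0.0078] turn/pi [-0.0007 -0.0003  0.0011] min rows 0.3768812358383352 0.03238345310067384
[-0.632  -0.8703 -1.7687] [-0.0094 -0.002  -0.0052  0.0048 -0.001  -0.0011 -0.0015]
wrist-view brioche [ 0.5601 -0.2388  0.125 ] [ 0.6106 -0.1912  0.1636] [ 0.5854 -0.215   0.1443]
```

View pics/w10.png

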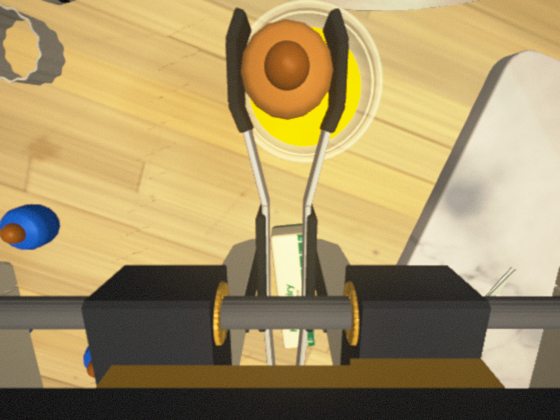

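View pics/top10.png

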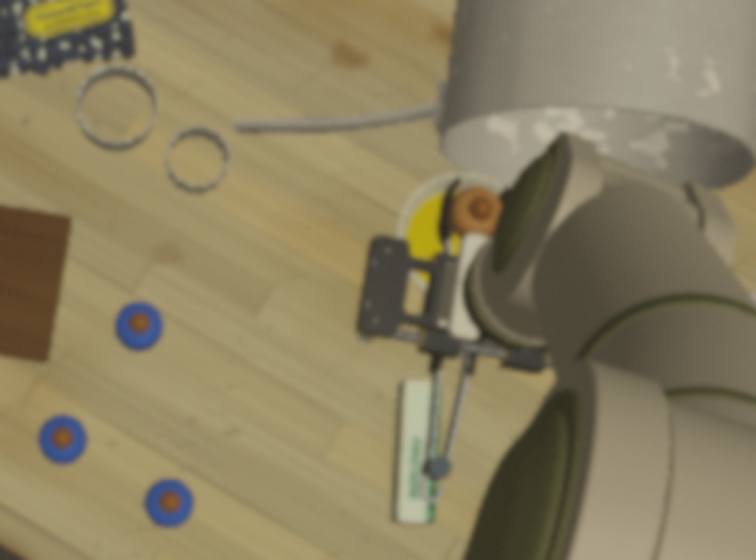

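View pics/sc10.png

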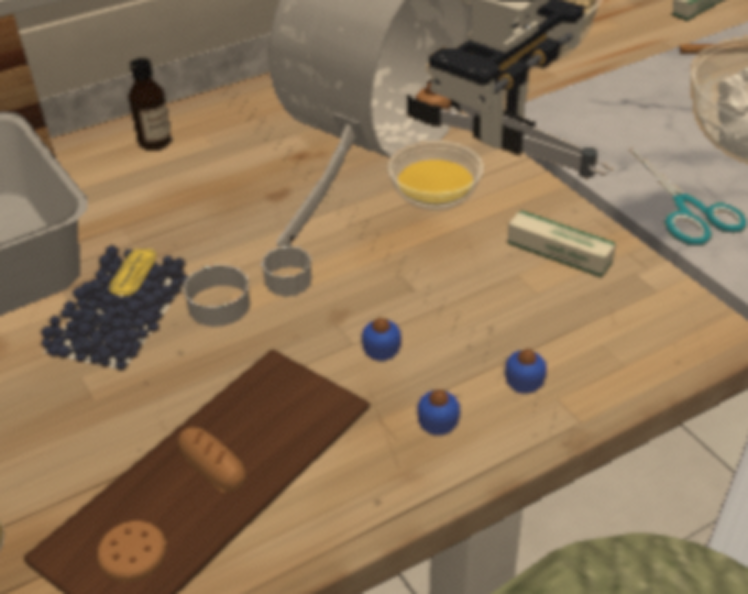

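The brioche hangs over the yolk, about 15 mm short of the bowl's centre in -y. I'll make a small correction.

Emit:
jog_arm(
  plan="0.02 0.05 0 0 0 0; 0.02 0.05 0 0 0 0; 0 0.03 0 0 0 0; 0 0 0 0 0 0; 0 0 0 0 0 0; 0 0 0 0 0 0; 0 0 0 0 0 0; 0 0 0 0 0 0",
)

```text
clock: 16.33
eef_pos: [0.4942, -0.2123, 0.2111]
orientation: [-0.001, 0.996, -0.086, 0.001]
force: [0.6, 0.2, -1.9]
width: 0.315
```

```bash
python3 - <<'E'
from h import *
go([.495,-.2125,.21],-10);T,s=tool();print(s["force"],s["dq"])
c=optics.camera("wrist");Tw=T@c["hand_eye"];cv2.imwrite("pics/w11.png",c["frame"])
W=cloud(c,Tw);sub=W[15:125,255:325];m=(sub[...,2]>.1)&(sub[...,2]<.2);P=sub[m];k=P[P[:,2]>P[:,2].max()-.008];print("knob",k.mean(0))
V=W.reshape(-1,3);b=V[(V[:,2]>.036)&(V[:,2]<.055)&(np.hypot(V[:,0]-.588,V[:,1]+.229)<.08)]
from scipy.optimize import least_squares
print("bowl rim fit",least_squares(lambda p:np.hypot(b[:,0]-p[0],b[:,1]-p[1])-p[2],[.588,-.23,.058],loss='soft_l1',f_scale=.002).x,len(b))
E
```

```text
clock 16.33 tcp [ 0.4942 -0.2123  0.2111] yaw -9.841133900371073 q [ 0.2194  0.5093  0.1158  2.1172 -0.1178  0.5203 -1.3197] w 0.315
shift/100mm [0.008  0.0009 0.0106] turn/pi [-0.0006 -0.0003  0.0009] min rows 0.03182545746108923 0.028295264373732542
[ 0.6201  0.1988 -1.8607] [-0.0019 -0.0011  0.0011 -0.0013 -0.0011  0.0012  0.0012]
knob [ 0.5879 -0.2296  0.1598]
bowl rim fit [ 0.5889 -0.2294  0.0547] 3219
```

View pics/w11.png

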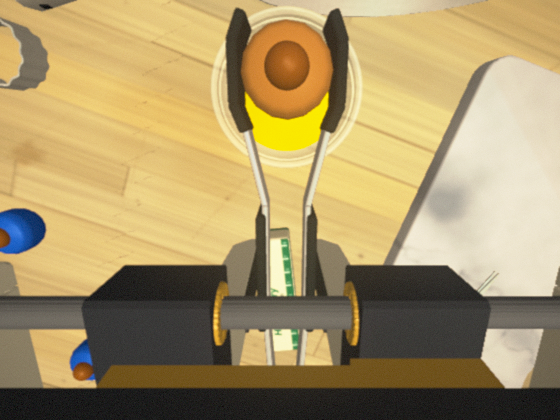

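```bash
python3 -c "
from plant import job,status
print(job.close_job()); s=status.observe(); print(s['clock'],s['eef_pos'],s['width'],s['force'])"
```

```text
the job is handed in; nothing more can be done
None
the job is handed in; nothing more can be done
```

The job is handed in at about 16.4 s of the 38 s allowed, with the tongs gripped by their sleeves and the jaws squeezed on the golden knobbed brioche. It is held over the yolk bowl.

**Last checks:**
- **Position:** the brioche's knob was at (0.588, -0.230) and the fitted bowl centre at (0.589, -0.229), so it is about 1 mm off the middle.
- **Height:** the underside of the brioche works out to about z = 0.12 m, roughly 75 mm above the rim.
- **Grip:** the sleeves were at about 29–30 mm, matching the 30 mm given for jaws closed on the brioche. The force reading (about 1.9 N) is that of the tongs plus a small load. The arm was at rest.
- **Rest of the scene:** the bowl is within 2 mm of where it was first measured. In the pictures the roll, biscuit and blue look-alikes look unmoved, and the gripper was never near the brioche.

**Disagreements:** two simple circle fits of the bowl at the start were 5–6 mm off in x from the rim fit and the yolk position. I used the latter, and the last close view agreed. Short moves ran over or under by up to about 20 mm, so I re-measured and corrected before each contact.

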